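Slide the finished clock plate off the lapping stand into the parts tray

TASK

The four-sided clock plate on the two-lane lapping stand is finished. Swing the brass turn-button at the end of its lane fully outward, then press lightly on the plate from above and slide it flat along the lane and off the open end, so that it drops into the wooden tray below. Press gently enough not to mar the brass, don't shove the plate against the button, and leave the round plate, its button and everything else as they are.

Things in the scene. Friction and masses are not known exactly. Their poses are not given: they have to be found in the camera images.
- stand: fixed wooden stand. Origin on the table under the middle of its exit edge; x points out past it, y left, z up. Spans x -190..0, y +-137 mm. Two lanes along x, 80 wide, centred on y = +47 and -47, open at x = 0. Back stop (face at x = -150), 14 mm middle rail and outer decks have tops at z 90. Lane floors: z 85, smooth, spring-backed, giving about 0.06 mm per N
- exit_left (a point): middle of the left lane's exit edge, at the lane floor
- exit_right (a point): middle of the right lane's exit edge, at the lane floor
- square_plate: finished plate: brass, 70 (x) by 76 (y) by 6 mm, 0.2-0.4 kg, loose in either lane, rear edge 0.5-3 mm from the back stop, top 1 mm above the rails. Origin: centre of underside. Sides and rear cannot be gripped; pressed from above with some 8-11 N it drags along. Its middle past the edge, it tips off when let go. Under about 6 N the fingers slip; over 16 N from the robot mars it
- round_plate: brass disc 70 mm across, 6 mm thick, lying in the other lane; to be left there. Origin at the centre of its underside
- button_left (a joint): turn-button of the left lane: stiff vertical hinge, 0 = across the lane (shut), 1.57 = swung outward, pointing out past the exit edge (fully open, end stop 1.6). Starts at 0-0.3, stays where left, takes about 2 N at the pin
- button_right (a joint): turn-button of the right lane, the mirror image: it too grows as it swings outward to 1.57
- pivot_left (a point): pivot of the left turn-button, on the outer deck 15 mm before the exit edge and 20 mm outside the lane, at the deck's top
- pivot_right (a point): pivot of the right turn-button, likewise
- button_left_pin (a point): centre of the top of the left button's upright brass pin, 10 mm across, 60 mm from the pivot at the tip of the 12 mm wide arm. Free for 34 mm below this point, down to the arm; it goes on down nearly to the lane floor and so bars the lane. Pinch or push it from above
- button_right_pin (a point): the same of the right button
- tray: fixed wooden parts tray under the exit edge, 140 mm along its x, 260 mm along its y, 45 mm high, walls and floor 5 mm, lined with cork. Origin at the centre of its underside
- oil_bottle: bystander: black oil bottle, 40 mm across, 85 mm high, left of the stand
- screwdriver: bystander: screwdriver 160 mm long lying right of the stand
- loupe: bystander: black eye loupe, 30 mm across, 22 mm high, standing on the stand's left outer deck near the back
- gear: bystander: brass gear 48 mm across with a 28 mm upright arbor, right of the tray
- weight: bystander: steel knobbed weight 36 mm across, 44 mm high, left of the tray
There are look-alikes about, which are no part of the job. What is shaped like the square_plate but green or pink is not meant.

How it is judged (in metres and radians):
On the way, in this order (a step that is already met when the one before it is completed fails the run):
1. the turn-button of the four-sided plate's lane is swung fully outward, the plate still back in its lane (x of square_plate in the frame of stand below -0.08 m and ((y of square_plate in the frame of stand above 0 m and value of joint button_left above 1.35 rad) or (y of square_plate in the frame of stand below 0 m and value of joint button_right above 1.35 rad))), for 0.1 s.
2. the plate has been slid flat along its lane until its middle is at the exit edge (x of square_plate in the frame of stand between -0.018 and 0.045 m and z of square_plate in the frame of stand between 0.076 and 0.092 m and angle between square_plate's own z axis and vertical below 0.12 rad), for 0.05 s.
At the end, for the whole second after the job is handed in: The four-sided plate is at rest inside the tray, its middle between the tray's walls and below the rim (flat or leaning); its lane's turn-button is fully outward (over 1.35 rad), the other still shut (under 0.45 rad), and the round plate is within 10 mm of its start (x of square_plate in the frame of tray between -0.068 and 0.068 m and y of square_plate in the frame of tray between -0.128 and 0.128 m and z of square_plate in the frame of tray below 0.045 m and linear speed of square_plate below 0.02 m/s and ((y of round_plate in the frame of stand below 0 m and value of joint button_left above 1.35 rad and value of joint button_right below 0.45 rad) or (y of round_plate in the frame of stand above 0 m and value of joint button_right above 1.35 rad and value of joint button_left below 0.45 rad)) and distance of round_plate from where it was at the start of the episode below 0.01 m); the robot touches nothing.
It fails at once if the robot presses or pushes on the four-sided plate with more than 16 N (contact force between any of the fingers, the arm and square_plate above 16 N).
It fails at once if the plate is lifted out of its lane (z of square_plate in the frame of stand above 0.105 m).
It fails at once if the plate is shoved against a turn-button (over 3 N) (contact force between square_plate and button_left above 3 N or contact force between square_plate and button_right above 3 N).
It fails at once if the round plate is moved over 10 mm (distance of round_plate from where it was at the start of the episode above 0.01 m).
It fails at once if a bystander is moved over 25 mm (distance of any of oil_bottle, screwdriver, loupe, gear, weight from where it was at the start of the episode above 0.025 m).
It also fails if it takes over 64 s, if anything falls off the work surface, if the arm or the gripper's body presses on something with over 40 N, if the wrist force passes 120 N, or if a joint passes its speed limit or range.

ROBOT

A 6-joint arm with a two-finger parallel gripper is mounted at the origin on the work surface. World frame = base frame: x ahead of the robot, y to its left, z up, the work surface at z = 0. Lengths are in m, angles in degrees, forces in N, time in s.
With the tool pointing down it reaches from about 0.35 to 1 m from the base axis. Payload 7.1 kg.
Tool frame: the origin (TCP) lies midway between the tips of the shut fingers; the grasp point (between the pads) lies 19 mm behind it; x points along the fingers, y is the direction in which the jaws open and shut, and the axes are right-handed (so a half turn about x gives the same grasp; the last joint's range is limited). The gripper opens to 85 mm and grips with 20 to 120 N. Pads are 22 mm wide; open, the fingers measure 114 mm over their backs; the gripper's body (76 mm by 85 mm) begins 54 mm behind the grasp point. The pads swing forward as they close: fully open they stand 13 mm farther back than shut.
Start: joints at [-1.089, 24.242, 93.386, -0, 62.372, -1.089], TCP at [0.625, 0, 0.231] pointing down, gripper open.
Joint ranges: [-172.04, 172.04], [-51.8, 120.97], [4.93, 147.93], [-75.15, 255.16], [6.16, 154.13], [-145.62, 145.62]. Speed limits (degrees/s): [136.94, 136.94, 172.46, 180, 180, 180].

INTERFACE

Orientations are given as [roll, pitch, yaw] about the fixed x, y, z axes, in that order (R = Rz(yaw) Ry(pitch) Rx(roll)).
In Python, from rig import ctrl gives the robot as it stands. The module is installed in compiled form; this text tells all that it offers.
- The arm moves only by the shell command python3 -m handwheel 'ROWS' [OPENING] [FORCE]. ROWS is a JSON object of lists of equal length, an entry for each row: "translation": the shift along the world's x, y, z in m, a list of three; "angular": the turn, a rotation vector about the world's x, y, z in degrees, a list of three. In form: {"translation": [[tx, ty, tz], ...], "angular": [[wx, wy, wz], ...]}. A call has 1 to 20 rows; each row is the pose to reach, as a shift and turn from the pose commanded when the call began; what a row does not reach only later rows make up. A row lasts 1/10 s, in which the tool goes at most 50 mm and 8.59 degrees, less where a joint would pass 70% of its speed; a pose out of reach is approached as far as the arm can. A call with a gripper value outside its range is refused whole. OPENING is the opening, from 0 (shut) to 1 (fully open), set as the call begins (- or left out, the last holds). The fingers move at their own pace and stop on an object; FORCE is the grip in N (left out, the last holds). Time passes only in rows, so rows that repeat a pose let the fingers close. It gives the time, the measured TCP pose, the force and the opening at its end, in the units of the state.
- ctrl.sense(): the state, without advancing time (a new reading comes with each control period).
- ctrl.read_camera(name): name is "scene" or "side" or "wrist"; returns a dict with "frame" (384x512x3 uint8, blue, green, red), "depth" (384x512 float32, m along the optical axis (not along the pixel's ray), 0 where there is no reading), "intrinsics" (3x3 intrinsics, pixels), "R" (3x3) and "t" (3): a world point X has camera coordinates R X + t. Camera axes: x right, y down, z forward; pixel columns grow to the right and rows downward; lengths in m; the calibration is good to about 2 mm. A picture is of the moment at which its call begins.
- ctrl.job_done(): hands the job in, once; it reports no verdict.
The state is a dict: "time_s": time; "joints": joint angles; "joint_velocities": joint speeds; "effort": joint torques, N m; "tcp_pos": TCP position; "orientation": TCP orientation; "wrist_force": force on the tool from outside, world axes, zero at the start; "wrist_torque": the same for the moment, N m; "gripper_width": opening from 0.0 (shut) to 1.0 (fully open).
Only numpy, scipy, OpenCV 4.12 (cv2) and the standard library are available. Lean on these libraries where they do the work, as an engineer would, in place of code of your own. Each camera call takes 0.05 s, during which the arm holds its last target. There are 200 camera calls.

## Working session

There is one attempt and no reset: what is moved stays moved. The work goes in short steps, Python scripts to look and compute and a shell command to move; the robot and the scene stay as the last step left them, time stands still between calls to the robot, and variables do not carry over. Pictures are saved under pics/ and viewed, about 8 in all and at most 12, crops included, and the job is handed in when it is done.

```bash
mkdir -p pics; cat > h.py <<'E'
from rig import ctrl
import numpy as np, cv2
def snap(n,f):
    c=ctrl.read_camera(n); cv2.imwrite('pics/'+f+'.png',c['frame']); np.savez('pics/'+f,**c); return c
def pt(c,u,v,z=None):
    K,R,t=c['intrinsics'],c['R'],c['t']
    r=np.linalg.inv(K)@[u,v,1.]
    if z is None:
        d=np.median(c['depth'][v-1:v+2,u-1:u+2]); return R.T@(r*d-t)
    o=-R.T@t; d=R.T@r; return o+d*(z-o[2])/d[2]
E
python3 - <<'E'
from h import *
a=snap('scene','s1');b=snap('side','d1');w=snap('wrist','w1')
cv2.imwrite('pics/m1.png',np.hstack([cv2.resize(x['frame'],(400,300)) for x in (b,w)]))
print(ctrl.sense())
for x in (a,b,w): print(-x['R'].T@x['t'],x['R'][2])
E
```

```text
{'time_s': 0.15, 'joints': array([-1.08784629e+00,  2.42764463e+01,  9.34210653e+01,  1.16072166e-03,
        6.23724511e+01, -1.08873199e+00]), 'joint_velocities': array([-0.06806677, -0.146422  , -0.099062  , -0.04468685, -0.14024025,
        0.00024095]), 'effort': array([-4.44887983e-04, -5.57771087e+01, -2.82016718e+01, -7.78417484e-05,
        4.77195630e-03,  2.40273175e-05]), 'tcp_pos': array([6.24573551e-01, 4.76581321e-05, 2.30703793e-01]), 'orientation': array([-91.93031933,  89.93002973, 178.07002749]), 'wrist_force': array([ 1.55238042, -0.13789722, -0.19514573]), 'wrist_torque': array([-0.01667241,  0.08283299, -0.00263379]), 'gripper_width': 1.0010079847623785}
[1.06688019 0.03348986 0.95996693] [-0.54082309 -0.03625244 -0.84035477]
[0.2307581  0.55855709 0.79031973] [ 0.32016319 -0.61119748 -0.72383228]
[0.62566454 0.08361342 0.37257983] [ 4.89620176e-04 -3.26435535e-01 -9.45219341e-01]
```

View pics/s1.png

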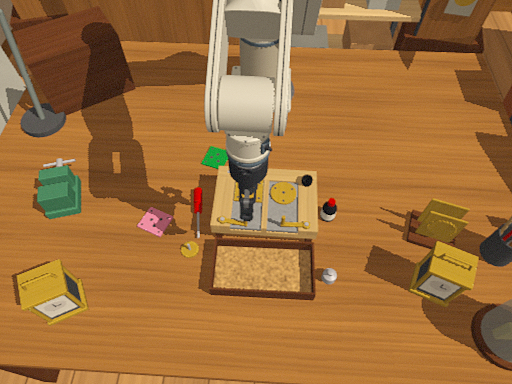

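View pics/m1.png

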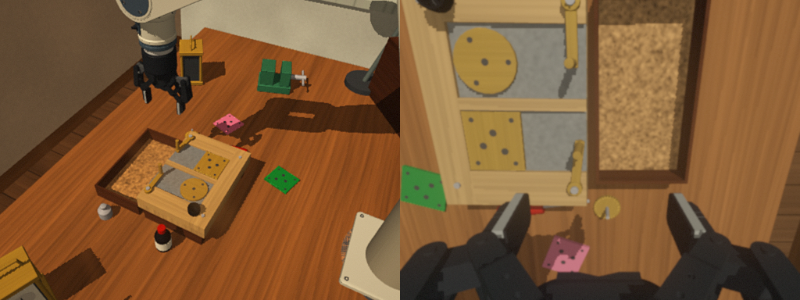

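The square plate lies in the right lane (lower lane in the wrist view); both buttons are near shut. I'll enlarge the wrist view to measure.

```bash
python3 - <<'E'
import cv2
i=cv2.imread('pics/w1.png')[0:270,40:400]; cv2.imwrite('pics/w1c.png',cv2.resize(i,None,fx=2.2,fy=2.2,interpolation=cv2.INTER_CUBIC))
E
```

```text
(no output)
```

View pics/w1c.png

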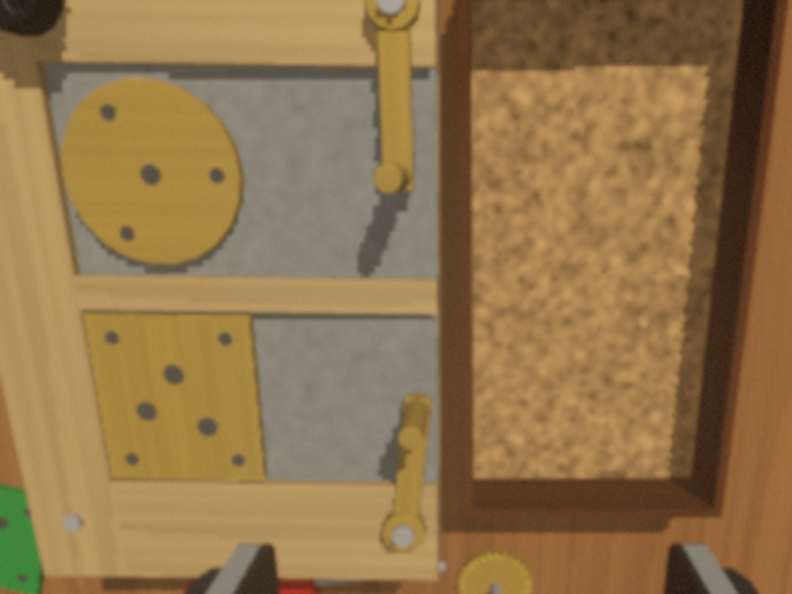

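```bash
python3 - <<'E'
from h import *
c=dict(np.load('pics/w1.npz'))
P={'rail_exit_L':(437,279,.09),'rail_exit_R':(437,313,.09),'outer_exit_R':(438,578,.09),'deck_in_R':(437,482,.09),'deckL_in':(437,66,.09),
'back_R':(83,312,.09),'backR2':(108,480,.09),'pin':(410,434,None),'pinL':(389,177,None),'pivot':(402,537,None),'plBL':(83,314,.091),'plFL':(251,314,.091),'plFR':(266,480,.091),'plBR':(110,480,.091),
'plate_depth':(190,450,None),'deckdepth':(250,540,None),'floor':(330,400,None),'trayrimR':(730,510,.045),'trayinL':(470,450,None),'armbase':(412,470,None)}
for k,(u,v,z) in P.items():
    u=40+u/2.2;v=v/2.2
    p=pt(c,u,v,z) if z else pt(c,round(u),round(v))
    print(k,p.round(4))
E
```

```text
rail_exit_L [0.6118 0.0428 0.09  ]
rail_exit_R [0.6116 0.0286 0.09  ]
outer_exit_R [ 0.6102 -0.1004  0.09  ]
deck_in_R [ 0.6104 -0.0495  0.09  ]
deckL_in [0.6131 0.1222 0.09  ]
back_R [0.4629 0.0289 0.09  ]
backR2 [ 0.4599 -0.0486  0.09  ]
pin [ 0.6023 -0.01    0.1303]
pinL [0.5983 0.0832 0.1308]
pivot [ 0.595  -0.0718  0.1007]
plBL [0.4633 0.0283 0.091 ]
plFL [0.5337 0.0283 0.091 ]
plFR [ 0.5325 -0.0481  0.091 ]
plBR [ 0.4614 -0.0481  0.091 ]
plate_depth [ 0.4991 -0.0341  0.0902]
deckdepth [ 0.5217 -0.0797  0.089 ]
floor [ 0.5627 -0.0121  0.084 ]
trayrimR [ 0.7657 -0.0871  0.045 ]
trayinL [ 0.626  -0.0695  0.005 ]
armbase [ 0.5994 -0.0413  0.0956]
```

Stand pose: origin ≈ (0.612, 0.036), yaw ≈ -0.7°. The right pin top is at about (0.602, -0.010, 0.130), 60 mm from the pivot as it should be. Next, straddle the pin.

```bash
python3 -m handwheel '{"translation":[[-0.012,-0.005,-0.02],[-0.0228,-0.011,-0.05],[-0.0228,-0.011,-0.066],[-0.0228,-0.011,-0.066],[-0.0228,-0.011,-0.066]],"angular":[[0,0,0],[0,0,0],[0,0,0],[0,0,0],[0,0,0]]}' 0.4 20
python3 - <<'E'
from h import *
c=snap('wrist','w2')
E
```

```text
time_s: 0.65
tcp_pos: [0.6025, -0.011, 0.1655]
orientation: [-99.0, 90.0, 171.0]
wrist_force: [0.4, 0.1, -0.3]
gripper_width: 0.401
```

View pics/w2.png

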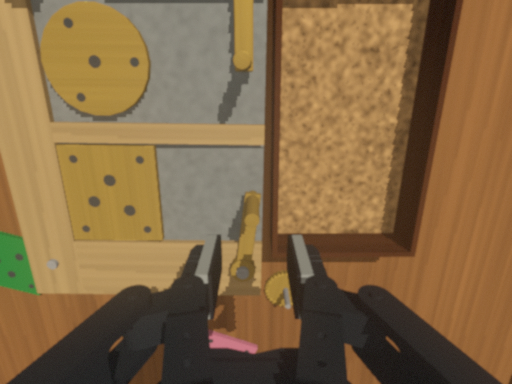

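```bash
python3 - <<'E'
from h import *
c=dict(np.load('pics/w2.npz'))
d=c['depth']
for uv in [(251,199),(250,203),(249,207),(248,211),(248,216),(241,271)]: print(uv,pt(c,*uv).round(4))
X=c['R']@np.array([.6023,-.010,.1303])+c['t'];X=c['intrinsics']@X;print(X[:2]/X[2])
E
```

```text
(251, 199) [ 0.6017 -0.0068  0.1059]
(250, 203) [ 0.6011 -0.007   0.1128]
(249, 207) [ 0.6005 -0.0073  0.1189]
(248, 211) [ 0.6    -0.0069  0.1264]
(248, 216) [ 0.6    -0.0087  0.1301]
(241, 271) [ 0.5937 -0.0692  0.1012]
[251.59760438 217.94473265]
```

The pin stands at (0.6005, -0.011), within 2 mm of the estimate and between the fingers. Descend, then close.

```bash
python3 -m handwheel '{"translation":[[-0.0015,0,-0.02],[-0.0015,0,-0.04],[-0.0015,0,-0.055],[-0.0015,0,-0.059],[-0.0015,0,-0.059]],"angular":[[0,0,0],[0,0,0],[0,0,0],[0,0,0],[0,0,0]]}' 0.4 20
python3 -m handwheel '{"translation":[[0,0,0],[0,0,0],[0,0,0],[0,0,0],[0,0,0],[0,0,0]],"angular":[[0,0,0],[0,0,0],[0,0,0],[0,0,0],[0,0,0],[0,0,0]]}' 0 20
```

```text
time_s: 1.2
tcp_pos: [0.6008, -0.0109, 0.1063]
orientation: [-96.4, 90.0, 173.6]
wrist_force: [-0.4, -0.2, -0.7]
gripper_width: 0.396
time_s: 1.8
tcp_pos: [0.6014, -0.011, 0.1072]
orientation: [90.1, 89.9, 0.1]
wrist_force: [0.2, 0.3, 6.7]
gripper_width: 0.105
```

Pinched (about 9 mm). Swing along the arc.

```bash
python3 -m handwheel '{"translation":[[0.0071,-0.0013,0.001],[0.0140,-0.0033,0.001],[0.0206,-0.0062,0.001],[0.0267,-0.0099,0.001],[0.0324,-0.0143,0.001],[0.0376,-0.0193,0.001],[0.0421,-0.0249,0.001],[0.0459,-0.0311,0.001],[0.0489,-0.0376,0.001],[0.0512,-0.0444,0.001],[0.0526,-0.0515,0.001],[0.0531,-0.0587,0.001],[0.0531,-0.0595,0.001],[0.0531,-0.0595,0.001]],"angular":[[0,0,0],[0,0,0],[0,0,0],[0,0,0],[0,0,0],[0,0,0],[0,0,0],[0,0,0],[0,0,0],[0,0,0],[0,0,0],[0,0,0],[0,0,0],[0,0,0]]}' 0 20
python3 -m handwheel '{"translation":[[0,0,0],[0,0,0],[0,0,0],[0,0,0.02],[0,0,0.04],[0,0,0.07],[0,0,0.07]],"angular":[[0,0,0],[0,0,0],[0,0,0],[0,0,0],[0,0,0],[0,0,0],[0,0,0]]}' 0.4 20
python3 - <<'E'
from h import *
c=snap('wrist','w3')
E
```

```text
time_s: 3.2
tcp_pos: [0.6533, -0.0716, 0.1071]
orientation: [-58.4, 89.9, -148.4]
wrist_force: [-4.3, -2.5, 2.9]
gripper_width: 0.104
time_s: 3.9
tcp_pos: [0.6568, -0.0708, 0.1817]
orientation: [82.4, 89.5, -7.6]
wrist_force: [0.5, 0.3, 0.3]
gripper_width: 0.4
```

View pics/w3.png

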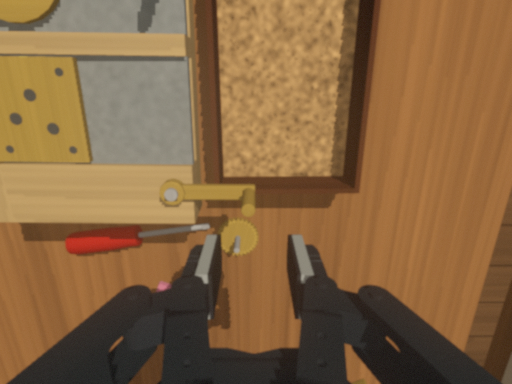

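The button arm now points straight out along x from the pivot (172,193) to the tip (250,190), so it is fully open; the plate is still back. Next, go above the rear half of the plate with the fingers shut.

```bash
python3 -m handwheel '{"translation":[[-0.03,0.01,0],[-0.065,0.022,0],[-0.1,0.035,0],[-0.135,0.047,0],[-0.165,0.057,-0.01],[-0.1758,0.0605,-0.03],[-0.1758,0.0605,-0.05],[-0.1758,0.0605,-0.065],[-0.1758,0.0605,-0.072],[-0.1758,0.0605,-0.075],[-0.1758,0.0605,-0.075],[-0.1758,0.0605,-0.075],[-0.1758,0.0605,-0.075]],"angular":[[0,0,0],[0,0,0],[0,0,0],[0,0,0],[0,0,0],[0,0,0],[0,0,0],[0,0,0],[0,0,0],[0,0,0],[0,0,0],[0,0,0],[0,0,0]]}' 0 20
```

```text
time_s: 5.25
tcp_pos: [0.4785, -0.01, 0.1029]
orientation: [87.4, 89.9, -2.6]
wrist_force: [-0.0, 0.4, -0.4]
gripper_width: 0.002
```

```bash
python3 -m handwheel '{"translation":[[0,0,-0.002],[0,0,-0.004],[0,0,-0.006],[0,0,-0.007],[0,0,-0.007],[0,0,-0.007]],"angular":[[0,0,0],[0,0,0],[0,0,0],[0,0,0],[0,0,0],[0,0,0]]}' 0 20
```

```text
time_s: 5.85
tcp_pos: [0.478, -0.01, 0.0953]
orientation: [-98.6, 90.0, 171.4]
wrist_force: [-0.2, -0.5, 0.9]
gripper_width: -0.002
```

```bash
python3 -m handwheel '{"translation":[[0,0,-0.0005],[0,0,-0.001],[0,0,-0.0015],[0,0,-0.002],[0,0,-0.0025],[0,0,-0.0025]],"angular":[[0,0,0],[0,0,0],[0,0,0],[0,0,0],[0,0,0],[0,0,0]]}' 0 20
for i in 1 2 3; do python3 -m handwheel '{"translation":[[0,0,-0.0001],[0,0,-0.0002],[0,0,-0.0003],[0,0,-0.0003]],"angular":[[0,0,0],[0,0,0],[0,0,0],[0,0,0]]}' | egrep 'pos|force'; done
```

```text
time_s: 6.45
tcp_pos: [0.478, -0.01, 0.0928]
orientation: [-74.3, 90.0, -164.3]
wrist_force: [0.2, 0.2, 0.1]
gripper_width: -0.005
tcp_pos: [0.478, -0.01, 0.0925]
wrist_force: [-0.0, 0.4, 0.4]
tcp_pos: [0.478, -0.01, 0.0922]
wrist_force: [0.2, -0.1, 0.1]
tcp_pos: [0.478, -0.01, 0.0919]
wrist_force: [-1.1, 0.1, -0.2]
```

```bash
for i in 1 2 3 4; do python3 -m handwheel '{"translation":[[0,0,-0.0001],[0,0,-0.0002],[0,0,-0.0002]],"angular":[[0,0,0],[0,0,0],[0,0,0]]}' | egrep 'pos|force'; done
```

```text
tcp_pos: [0.478, -0.01, 0.0917]
wrist_force: [0.2, 0.3, -0.9]
tcp_pos: [0.478, -0.01, 0.0915]
wrist_force: [0.0, -0.1, -0.4]
tcp_pos: [0.478, -0.01, 0.0913]
wrist_force: [1.1, -0.5, 1.3]
tcp_pos: [0.478, -0.01, 0.0911]
wrist_force: [-0.7, -0.8, -1.2]
```

```bash
for i in 1 2 3; do python3 -m handwheel '{"translation":[[0,0,-0.0001],[0,0,-0.0002],[0,0,-0.0002]],"angular":[[0,0,0],[0,0,0],[0,0,0]]}' | egrep 'pos|force'; done
```

```text
tcp_pos: [0.478, -0.01, 0.091]
wrist_force: [-0.4, 0.6, 2.1]
tcp_pos: [0.478, -0.01, 0.0908]
wrist_force: [-1.8, 0.6, 4.2]
tcp_pos: [0.478, -0.01, 0.0907]
wrist_force: [-1.8, -0.0, 7.0]
```

```bash
python3 -m handwheel '{"translation":[[0,0,-0.0001],[0,0,-0.0002],[0,0,-0.0002]],"angular":[[0,0,0],[0,0,0],[0,0,0]]}' | egrep 'pos|force'; python3 -m handwheel '{"translation":[[0,0,0],[0,0,0]],"angular":[[0,0,0],[0,0,0]]}' | egrep 'pos|force'
```

```text
tcp_pos: [0.478, -0.01, 0.0906]
wrist_force: [-2.4, -0.1, 8.5]
tcp_pos: [0.478, -0.01, 0.0906]
wrist_force: [-2.3, 0.8, 7.5]
```

```bash
python3 -m handwheel '{"translation":[[0.0005,0,-0.0001],[0.0015,0,-0.0001],[0.003,0,-0.0001],[0.0045,-0.0001,-0.0001],[0.006,-0.0001,-0.0001],[0.0075,-0.0001,-0.0001],[0.009,-0.0001,-0.0001],[0.01,-0.0001,-0.0001]],"angular":[[0,0,0],[0,0,0],[0,0,0],[0,0,0],[0,0,0],[0,0,0],[0,0,0],[0,0,0]]}' | egrep 'pos|force'
python3 - <<'E'
from h import *
c=snap('wrist','w4')
cv2.imwrite('pics/w4c.png',cv2.resize(c['frame'][60:320,160:480],None,fx=2,fy=2))
E
```

```text
tcp_pos: [0.4869, -0.01, 0.0904]
wrist_force: [-4.1, 0.3, 10.1]
```

View pics/w4c.png

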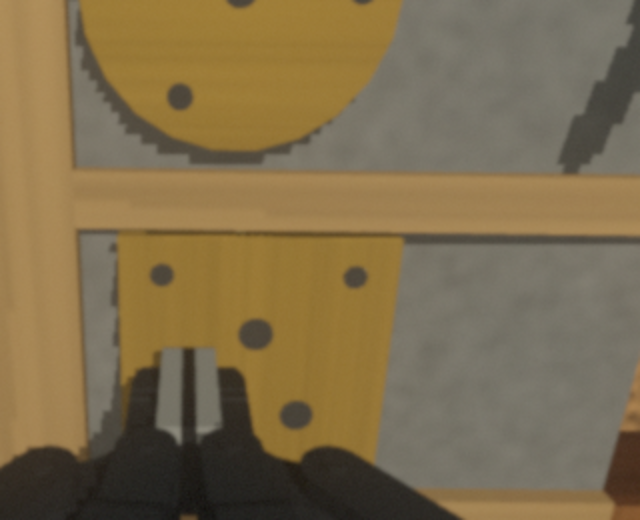

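The plate drags along (its rear edge is about 9 mm off the stop) at about 10 N. Continue in chunks.

```bash
python3 -m handwheel '{"translation":[[0.002,0,0],[0.004,0,0],[0.006,-0.0001,0],[0.008,-0.0001,0],[0.010,-0.0001,0],[0.012,-0.0002,0],[0.014,-0.0002,0],[0.016,-0.0002,0],[0.018,-0.0002,0],[0.020,-0.0002,0]],"angular":[[0,0,0],[0,0,0],[0,0,0],[0,0,0],[0,0,0],[0,0,0],[0,0,0],[0,0,0],[0,0,0],[0,0,0]]}' | egrep 'pos|force'
```

```text
tcp_pos: [0.5069, -0.0102, 0.0904]
wrist_force: [-4.9, 0.6, 9.7]
```

```bash
for i in 1 2; do python3 -m handwheel '{"translation":[[0.002,0,0],[0.004,0,0],[0.006,-0.0001,0],[0.008,-0.0001,0],[0.010,-0.0001,0],[0.012,-0.0002,0],[0.014,-0.0002,0],[0.016,-0.0002,0],[0.018,-0.0002,0],[0.020,-0.0002,0]],"angular":[[0,0,0],[0,0,0],[0,0,0],[0,0,0],[0,0,0],[0,0,0],[0,0,0],[0,0,0],[0,0,0],[0,0,0]]}' | egrep 'pos|force'; done
python3 - <<'E'
from h import *
c=snap('wrist','w5')
cv2.imwrite('pics/w5c.png',cv2.resize(c['frame'][60:320,160:480],None,fx=2,fy=2))
E
```

```text
tcp_pos: [0.527, -0.0104, 0.0904]
wrist_force: [-4.8, -0.3, 10.4]
tcp_pos: [0.5471, -0.0107, 0.0905]
wrist_force: [-3.7, 0.4, 9.7]
```

View pics/w5c.png

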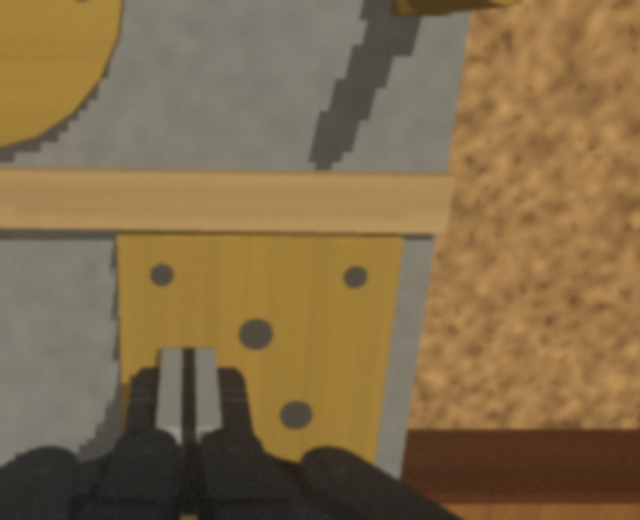

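No slip: the front edge is about 9 mm short of the exit, so 52 mm of travel remains to put the middle 8 mm past it.

```bash
for i in 1 2; do python3 -m handwheel '{"translation":[[0.002,0,0],[0.004,0,0],[0.006,-0.0001,0],[0.008,-0.0001,0],[0.010,-0.0001,0],[0.012,-0.0002,0],[0.014,-0.0002,0],[0.016,-0.0002,0],[0.018,-0.0002,0],[0.020,-0.0002,0]],"angular":[[0,0,0],[0,0,0],[0,0,0],[0,0,0],[0,0,0],[0,0,0],[0,0,0],[0,0,0],[0,0,0],[0,0,0]]}' | egrep 'pos|force'; done
```

```text
tcp_pos: [0.5671, -0.0109, 0.0905]
wrist_force: [-5.2, 0.6, 9.9]
tcp_pos: [0.5872, -0.0111, 0.0906]
wrist_force: [-4.6, -0.4, 10.1]
```

```bash
python3 -m handwheel '{"translation":[[0.002,0,0],[0.004,0,0],[0.006,-0.0001,0],[0.008,-0.0001,0],[0.010,-0.0001,0],[0.012,-0.0002,0],[0.012,-0.0002,0],[0.012,-0.0002,0]],"angular":[[0,0,0],[0,0,0],[0,0,0],[0,0,0],[0,0,0],[0,0,0],[0,0,0],[0,0,0]]}' | egrep 'pos|force'
python3 - <<'E'
from h import *
c=snap('wrist','w6')
cv2.imwrite('pics/w6c.png',cv2.resize(c['frame'][60:320,160:480],None,fx=2,fy=2))
E
```

```text
tcp_pos: [0.5996, -0.0113, 0.0906]
wrist_force: [-4.1, 0.1, 8.2]
```

View pics/w6c.png

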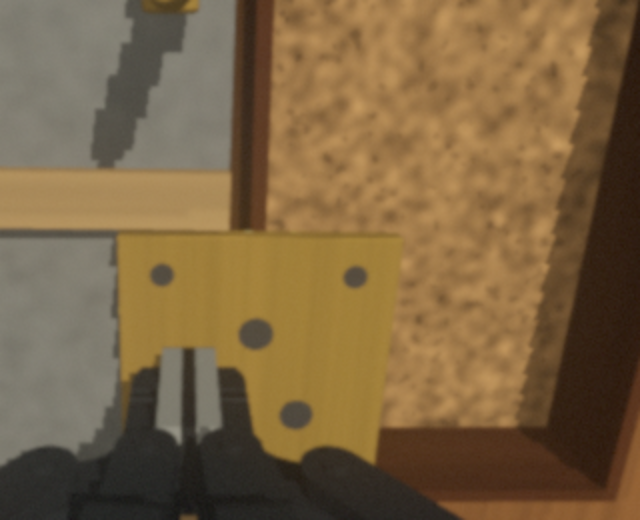

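The plate is flat with its middle about 6.5 mm past the edge (edge at column 232, plate 117–400). A few mm more, then lift off quickly.

```bash
python3 -m handwheel '{"translation":[[0.0015,0,0],[0.003,0,0],[0.004,0,0],[0.004,0,0],[0.004,0,0]],"angular":[[0,0,0],[0,0,0],[0,0,0],[0,0,0],[0,0,0]]}' | egrep 'pos|force'
python3 -m handwheel '{"translation":[[0,0,0.03],[-0.01,0,0.08],[-0.03,0,0.12],[-0.06,0,0.15],[-0.08,0,0.17],[-0.08,0,0.17],[-0.08,0,0.17],[-0.08,0,0.17],[-0.08,0,0.17],[-0.08,0,0.17],[-0.08,0,0.17],[-0.08,0,0.17],[-0.08,0,0.17],[-0.08,0,0.17]],"angular":[[0,0,0],[0,0,0],[0,0,0],[0,0,0],[0,0,0],[0,0,0],[0,0,0],[0,0,0],[0,0,0],[0,0,0],[0,0,0],[0,0,0],[0,0,0],[0,0,0]]}'
python3 - <<'E'
from h import *
c=snap('scene','s7');w=snap('wrist','w7')
cv2.imwrite('pics/m7.png',np.hstack([cv2.resize(c['frame'][140:320,170:370],(400,360)),cv2.resize(w['frame'],(400,300))[:, :] if 0 else cv2.copyMakeBorder(cv2.resize(w['frame'],(400,300)),0,60,0,0,0)]))
E
```

```text
tcp_pos: [0.6035, -0.0113, 0.0906]
wrist_force: [-2.9, -0.6, 8.1]
time_s: 18.9
tcp_pos: [0.524, -0.0113, 0.2602]
orientation: [130.4, 90.0, 40.4]
wrist_force: [-0.1, -0.4, 0.1]
gripper_width: 0.003
```

View pics/m7.png

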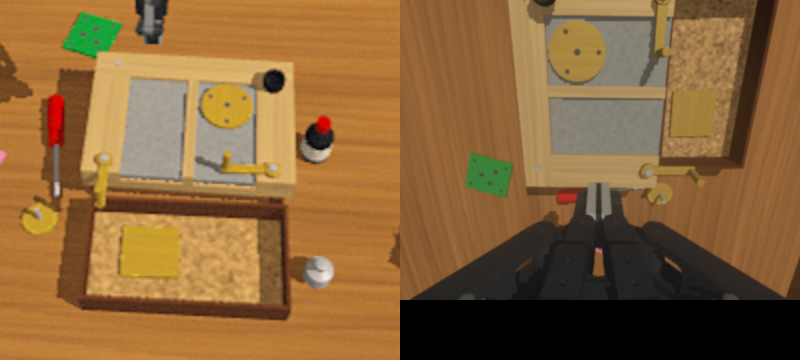

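The plate lies flat in the tray. The right button is open, the left is shut, and the round plate and bystanders look untouched. Hand in.

```bash
python3 -c "
from rig import ctrl
print(ctrl.job_done(), ctrl.sense()['wrist_force'])"
```

```text
the job is handed in; nothing more can be done
the job is handed in; nothing more can be done
```

The four-sided plate is in the wooden tray, and I handed the job in at about 19 s of the 64 s allowed.

- **Button:** The plate was in the right lane. I pinched the right turn-button's pin and swung it about 1.45 rad. In the pictures its arm now points straight out past the exit edge. I judged this by eye and did not measure the angle.
- **Slide:** I pressed the plate from above with the shut fingers. The wrist sensor read about 8–10.5 N at the checks between moves, under the 16 N limit. The plate did not slip and stayed flat. I slid it about 125 mm, until its middle was about 10 mm past the edge, then lifted off and it dropped into the tray.
- **Last checks:** The final pictures show the plate lying flat inside the tray walls, apparently upside down. The left button is still shut. The round plate and the bystanders look unmoved, though I did not measure them again. The robot was clear of everything, with wrist force near zero.

No check failed or disagreed.

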